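Open the sample pot and put the chip carrier in it

TASK

Put the brass chip carrier away in the black pot whose lid has the orange knob: lift that lid off by its knob and set it down gently, knob up, in the middle of the round cork mat, then stand the carrier upright on the floor of the open pot without dropping it. Leave the lid on the mat and the pot open where it stands; the pot with the blue knob stays closed, and the other things on the bench stay where they are.

Things in the scene. Friction and masses are not known exactly. Their poses are not given: they have to be found in the camera images.
- lid_knob (a point): centre of the lid's orange knob: upright cylinder 28 mm across, 18 mm tall, on a stem 18 mm across, 14 mm tall. z up. The lid's top is 23 mm, its lowest face 35 mm below this point, so it is 109 mm above the bench with the pot closed and 40 mm with the lid on the mat.
- pot: black round pot, open at the top once its lid is off, loose on the bench, about 0.7 kg. Outside 128 mm across at the foot and 132 mm at the rim, 80 mm tall, wall 4 mm, floor 5 mm thick; mouth 124 mm across, floor about 120 mm across inside. Origin at the centre of its underside, z up.
- mat: round cork mat, 170 mm across and 5 mm thick, fixed to the bench. Origin at the centre of its underside, z up.
- carrier_knob (a point): centre of the chip carrier's red knob: upright cylinder 22 mm across, 18 mm tall, on a steel post 12 mm thick. The underside of the carrier is 53 mm below this point. z up.
- carrier: the chip carrier, standing on the bench: round brass base 68 mm across, 8 mm thick, with eight small white chips, a central steel post and a red knob; 62 mm tall in all, 0.1 to 0.21 kg. Origin at the centre of its underside.
- lid: the lid with the orange knob: aluminium disc 136 mm across, 6 mm thick, with a plug 114 mm across and 6 mm deep under it that sits loosely in the pot's mouth. 0.15 to 0.3 kg. Origin at the centre of the plug's underside, 35 mm below the knob's centre.
- other_pot: a second black pot of the same shape and size, to be left alone; origin at the centre of its underside.
- other_lid_knob (a point): centre of the blue knob of the second pot's lid (same shape and sizes as the orange one), to be left closed.
- petri: clear open petri dish with white flakes, 76 mm across, 15 mm tall; bystander; origin at the centre of its underside.
- vial: amber glass vial with white cap, 26 mm across, 50 mm tall; bystander; origin at the centre of its underside.
- tweezers: steel tweezers lying flat, 115 mm long along its x, 6 mm high; bystander; origin at the middle of its underside.
- knife: knife with a black handle, 150 mm long along its x, 20 mm high; bystander; origin near its middle, on the bench.
- acrylic_box: small clear open box, 70 x 90 mm, 35 mm tall; bystander; origin at the centre of its underside.
Things that resemble listed ones, but are neither listed nor needed, are in the scene too. There is more than one size of the carrier; the job needs the smaller. There is more than one size of the mat; the job needs the larger.

How it is judged:
By the outcome, as a careful person would: the job done as asked, in the order asked, and still so for the second after the job is handed in, with the robot touching nothing.
It also fails if it takes over 64 s, if anything falls off the work surface, if the arm or the gripper's body presses on something with over 40 N, if the wrist force passes 120 N, or if a joint passes its speed limit or range.

ROBOT

A 6-joint arm with a two-finger parallel gripper is mounted at the origin on the work surface. World frame = base frame: x ahead of the robot, y to its left, z up, the work surface at z = 0. Lengths are in mm, angles in degrees, forces in N, time in s.
With the tool pointing down it reaches from about 300 to 850 mm from the base axis. Payload 4.2 kg.
Tool frame: the origin (TCP) lies on the centre line of the jaws, within the pads' length; the fingertips stand 8 mm ahead of it and the grasp point (between the pads) lies 11 mm behind it; z points along the fingers, y is the line along which they close (so a half turn about z gives the same grasp; the last joint's range is limited). The gripper opens to 91 mm and grips with 3 to 60 N. Pads are 32 mm wide; open, the fingers measure 118 mm over their backs; the gripper's body (76 mm by 178 mm) begins 60 mm behind the grasp point.
Start: joints at [75.516, 18.312, 89.639, -0, 72.044, -1.146], TCP at [132.656, 559.506, 199.076] pointing down, gripper open.
Joint ranges: [-177.97, 177.97], [-48.28, 115.42], [12.27, 149.76], [-77.06, 257.06], [2.81, 150.46], [-146.56, 146.56]. Speed limits (degrees/s): [147.25, 147.25, 180, 180, 180, 180].

INTERFACE

Orientations are given as [roll, pitch, yaw] about the fixed x, y, z axes, in that order (R = Rz(yaw) Ry(pitch) Rx(roll)).
In Python, from workcell import telemetry, eyes, ticket gives the robot as it stands. The module is installed in compiled form; this text tells all that it offers.
- The arm moves only by the shell command python3 -m crank 'ROWS' [OPENING] [FORCE]. ROWS is JSON, a list of rows, each an object of numbers: "dx", "dy", "dz": the shift along the world's x, y, z normalised to -1 to 1, where 1 is 80 cm; "yaw": the turn about the world's z normalised to -1 to 1, where 1 is 5 degrees. A call has 1 to 10 rows; each row shifts and turns the commanded pose from where the row before left it; what a row does not reach is not made up. A row lasts 1/8 s, in which the tool goes at most 62.5 mm and 10.7 degrees, less where a joint would pass 70% of its speed; a pose out of reach is approached as far as the arm can. A call with a number of a shift or a turn outside -1 to 1 is refused whole. A call with a gripper value outside its range is refused whole. OPENING is the opening, from 0 (shut) to 1 (fully open), set as the call begins (- or left out, the last holds). The fingers move at their own pace and stop on an object; FORCE is the grip in N (left out, the last holds). Time passes only in rows, so rows that do not move let the fingers close. It gives the time, the measured TCP pose, the force, the opening and the grip force at its end, in the units of the state.
- telemetry.state(): the state, without advancing time (a new reading comes with each control period).
- eyes.grab_frame(name): name is "scene" or "top" or "wrist"; returns the picture (480x640x3 uint8, red, green, blue); there is no depth.
- eyes.calibration(name): a dict with "camera_matrix" (3x3 intrinsics, pixels), "world_from_camera" (4x4, takes a point from camera to world coordinates). Camera axes: x right, y down, z forward; pixel columns grow to the right and rows downward; lengths in mm; the calibration is good to about 2 mm. The wrist camera is an equidistant fisheye: a pixel r from the principal point sees the ray r / f radians off the axis. A picture is of the moment at which its call begins: read the wrist's pose just before it. calibration takes no time and is no camera call; for the wrist camera it gives the pose at the moment of the call.
- ticket.job_done(): hands the job in; it is judged then, once.
The state is a dict: "time_s": time; "qpos": joint angles; "qvel": joint speeds; "effort": joint torques, N m; "ee_pos": TCP position; "ee_rot": TCP orientation; "force": force on the tool from outside, world axes, zero at the start; "torque": the same for the moment, N m; "gripper_width": finger opening in mm; "gripper_force": force on a finger pad.
Only numpy, scipy, OpenCV 4.12 (cv2) and the standard library are available. Lean on these libraries where they do the work, as an engineer would, in place of code of your own. Each camera call takes 0.05 s, during which the arm holds its last target. There are 200 camera calls.

## Working session

There is one attempt and no reset: what is moved stays moved. The work goes in short steps, Python scripts to look and compute and a shell command to move; the robot and the scene stay as the last step left them, time stands still between calls to the robot, and variables do not carry over. Pictures are saved under pics/ and viewed, at most 10 in all, crops included, and the job is handed in when it is done.

```bash
mkdir -p pics; cat > h.py <<'E'
import numpy as np, cv2
from workcell import telemetry, eyes, ticket
def grab(n,fn=None):
    c=eyes.calibration(n); im=np.array(eyes.grab_frame(n))[:,:,::-1].copy()
    if fn: cv2.imwrite('pics/'+fn,im)
    return im,c
def pt(c,u,v,z,fish=False):
    K=np.array(c["camera_matrix"]);T=np.array(c["world_from_camera"])
    x=(u-K[0,2])/K[0,0];y=(v-K[1,2])/K[1,1]
    if fish:
        r=np.hypot(x,y); s=np.sin(r)/max(r,1e-9); d=np.array([x*s,y*s,np.cos(r)])
    else: d=np.array([x,y,1.])
    d=T[:3,:3]@d;o=T[:3,3]
    return o+d*(z-o[2])/d[2]
def blobs(im,lo,hi,amin=30):
    m=cv2.inRange(cv2.cvtColor(im,cv2.COLOR_BGR2HSV),lo,hi)
    n,l,s,ce=cv2.connectedComponentsWithStats(m)
    return [(ce[i].round(1).tolist(),s[i].tolist()) for i in range(1,n) if s[i,4]>=amin]
E
python3 - <<'E'
from h import *
for n in("top","scene"):
    im,c=grab(n,n+'0.png'); print(n,np.round(c["camera_matrix"],1).tolist(),np.round(c["world_from_camera"],3).tolist())
    for nm,lo,hi in(("orange",(8,150,120),(20,255,255)),("red",(0,150,90),(6,255,255)),("red2",(172,150,90),(180,255,255)),("blue",(95,130,80),(125,255,255))): print(nm,blobs(im,lo,hi))
print(telemetry.state())
E
```

```text
top [[534.5, 0.0, 322.0], [0.0, 534.5, 244.6], [0.0, 0.0, 1.0]] [[-0.005, -0.994, 0.112, 313.955], [-1.0, 0.006, 0.008, 37.415], [-0.008, -0.112, -0.994, 1436.011], [0.0, 0.0, 0.0, 1.0]]
orange [([262.7, 185.9], [258, 181, 11, 10, 85])]
red [([407.9, 266.4], [404, 263, 8, 8, 45]), ([424.5, 319.4], [419, 314, 12, 12, 104])]
red2 []
blue [([416.8, 181.5], [412, 177, 10, 10, 82])]
scene [[557.5, 0.0, 306.5], [0.0, 557.5, 235.6], [0.0, 0.0, 1.0]] [[-0.072, 0.712, -0.699, 1351.628], [0.997, 0.038, -0.064, 130.824], [-0.019, -0.701, -0.713, 980.351], [0.0, 0.0, 0.0, 1.0]]
orange [([392.6, 197.4], [371, 184, 44, 28, 846]), ([214.4, 202.7], [198, 191, 33, 21, 198]), ([393.8, 248.9], [359, 227, 68, 49, 1977]), ([218.5, 236.6], [212, 232, 14, 9, 46]), ([218.0, 244.0], [207, 241, 23, 6, 42]), ([373.2, 277.7], [368, 272, 12, 13, 121])]
red [([211.2, 179.2], [206, 174, 11, 13, 98]), ([215.9, 223.5], [213, 220, 7, 9, 46])]
red2 []
blue [([433.7, 3.1], [430, 0, 8, 7, 44]), ([612.7, 24.0], [580, 0, 60, 51, 2154]), ([439.5, 40.4], [427, 34, 27, 15, 357]), ([184.1, 274.1], [178, 268, 13, 14, 149])]
{'time_s': 0.1, 'qpos': array([ 7.55164014e+01,  1.83496697e+01,  8.96983958e+01, -2.13970035e-03,
        7.20444995e+01, -1.14716025e+00]), 'qvel': array([ 0.00143771, -0.04080195, -0.13298834, -0.00638364,  0.01880666,
       -0.03085671]), 'effort': array([ 7.14991020e-04, -4.13330233e+01, -2.32509005e+01,  7.31147826e-02,
        4.21978743e-02, -6.56029079e-05]), 'ee_pos': array([132.54071539, 559.03408917, 198.29433154]), 'ee_rot': array([-1.79907413e+02,  1.80825567e-04,  1.66664223e+02]), 'force': array([-0.35740885,  0.08416099, -0.23934713]), 'torque': array([ 0.02343931, -0.02113679, -0.02901248]), 'gripper_force': 0.0, 'gripper_width': 91.08487458931745}
```

View pics/top0.png

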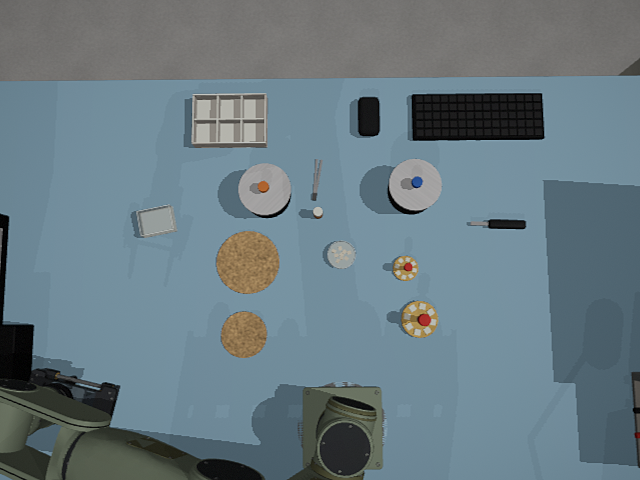

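View pics/scene0.png

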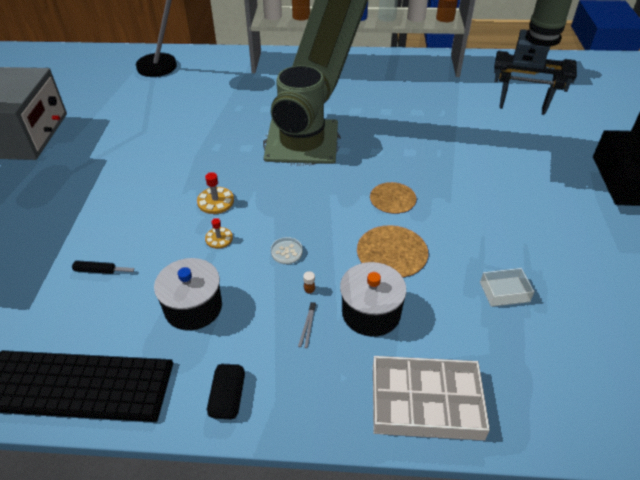

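The top view shows these look-alikes:
- **Lids:** orange-knob lid at (263,186) and blue-knob lid at (417,182).
- **Carriers:** small at (405,267) and large at (420,319).
- **Mats:** large at (248,262) and small at (244,334).

I choose the orange lid, the small carrier and the large mat. The vial at (318,212), tweezers at (316,180) and petri dish at (341,255) are bystanders near the path. Next I measure these and check the choice in one close crop.

```bash
python3 - <<'E'
from h import *
im,c=grab("top"); im2,c2=grab("scene")
def two(a,b):
    P=[]
    for cc,(u,v) in((c,a),(c2,b)):
        p0=pt(cc,u,v,0);p1=pt(cc,u,v,100);P.append((p0,(p1-p0)/np.linalg.norm(p1-p0)))
    (a0,d),(b0,e)=P; s=np.linalg.lstsq(np.c_[d,-e],b0-a0,rcond=None)[0]
    p,q=a0+s[0]*d,b0+s[1]*e; return ((p+q)/2).round(1),np.linalg.norm(p-q).round(1)
print("orange",two((262.7,185.9),(373.2,277.7)),pt(c,262.7,185.9,116).round(1),pt(c2,373.2,277.7,109).round(1))
print("blue",two((416.8,181.5),(184.1,274.1)),pt(c,416.8,181.5,116).round(1))
print("small car",two((407.9,266.4),(215.9,223.5)),pt(c,407.9,266.4,60).round(1),pt(c2,215.9,223.5,53).round(1))
hsv=cv2.cvtColor(im,cv2.COLOR_BGR2HSV)
m=cv2.inRange(hsv,(8,60,60),(28,255,255))
for k in cv2.findContours(m,0,2)[0]:
    if cv2.contourArea(k)>150:
        (u,v),(w,h),a=cv2.fitEllipse(k); p=pt(c,u,v,5); print("brown",round(u),round(v),p.round(1),"diam",round((w+h)/2*np.linalg.norm(pt(c,u+1,v,5)-p)))
cr=im[150:350,200:450]; cv2.imwrite('pics/crop.png',cv2.resize(cr,None,fx=3,fy=3,interpolation=2))
for nm,u,v,z in(("vial",318,212,50),("petri",341,255,8),("tweez",316,180,3),("box",157,222,20)): print(nm,pt(c,u,v,z).round(0))
w=eyes.calibration("wrist");print(np.round(w["camera_matrix"],1).tolist(),np.round(w["world_from_camera"],3).tolist())
E
```

```text
orange (array([613.7, 196.7, 113.2]), np.float64(0.3)) [613.1 196.2 116. ] [610.1 197.2 109. ]
blue (array([ 622.9, -192. ,  110.1]), np.float64(1.5)) [ 621.7 -191.7  116. ]
small car (array([ 412.3, -173.2,   51.9]), np.float64(2.0)) [ 411.9 -173.    60. ] [ 413.4 -171.8   53. ]
brown 243 334 [238.3 257.5   5. ] diam 119
brown 419 319 [ 276.5 -208.     5. ] diam 95
brown 405 268 [ 412.1 -174.     5. ] diam 66
brown 247 262 [430.2 249.1   5. ] diam 166
vial [557.  58.  50.]
petri [447.  -2.   8.]
tweez [654.  64.   3.]
box [538. 491.  20.]
[[371.6, 0.0, 322.2], [0.0, 371.6, 239.8], [0.0, 0.0, 1.0]] [[0.23, 0.931, 0.282, 53.088], [0.973, -0.22, -0.068, 578.742], [-0.002, 0.291, -0.957, 383.266], [0.0, 0.0, 0.0, 1.0]]
```

View pics/crop.png

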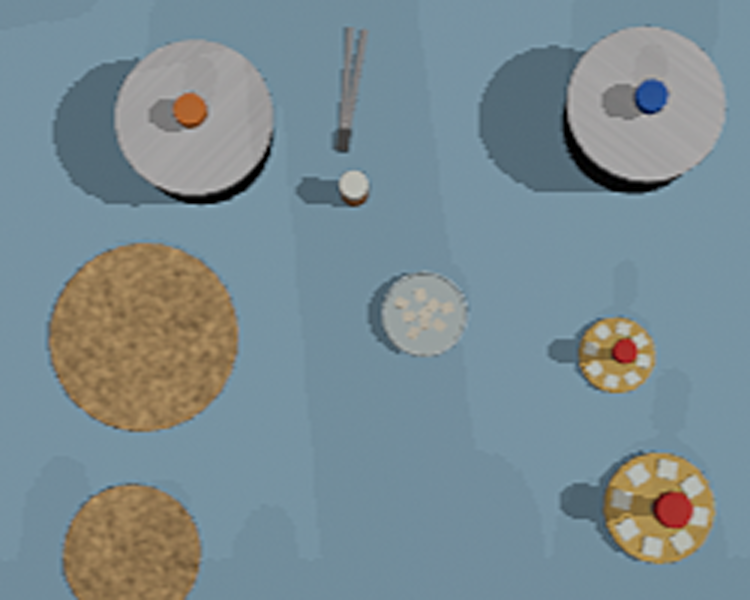

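The crop at 3x shows the orange-knob lid at (190,108), the small 66 mm carrier at (616,355) and the large 166 mm mat at (144,337). Measured sizes and heights match the description: orange knob at (613,196.5) and z≈110, mat at (430,249), carrier at (412,-173). I'm setting out for the lid.

```bash
python3 -m crank '[{"dx":0.06,"dy":-0.0454},{"dx":0.06,"dy":-0.0454},{"dx":0.06,"dy":-0.0454},{"dx":0.06,"dy":-0.0454},{"dx":0.06,"dy":-0.0454},{"dx":0.06,"dy":-0.0454},{"dx":0.06,"dy":-0.0454},{"dx":0.06,"dy":-0.0454},{"dx":0.06,"dy":-0.0454},{"dx":0.06,"dy":-0.0454}]' 0.65 15; python3 -m crank '[{},{}]'
cat > look.py <<'E'
from h import *
import sys
z=float(sys.argv[1]); cols={"orange":[(5,150,90),(20,255,255)],"red":[(0,150,60),(5,255,255)],"cork":[(8,60,60),(28,255,255)]}[sys.argv[2]]
im,c=grab("wrist",sys.argv[3]); s=telemetry.state()
print("tcp",s["ee_pos"].round(1),s["ee_rot"].round(1),"F",s["force"].round(1),"w",round(s["gripper_width"],1),"t",s["time_s"])
for ce,st in blobs(im,*cols,150): print(ce,st,pt(c,*ce,z,True).round(1))
E
python3 look.py 113 orange w1.png
```

```text
tcp [132.6 559.3 198.7] [-180.     0.   166.7] F [0.2 0.4 0.4] w 91.4 t 0.25validation failed for argument at $[0]...
validation failed for argument at $[0]...
```

View pics/w1.png

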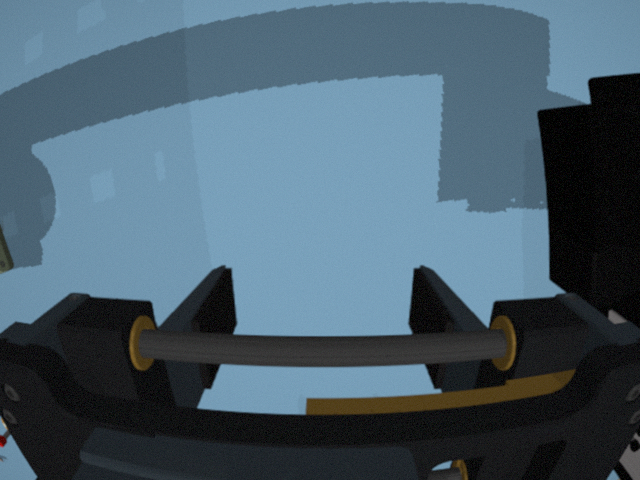

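The arm hasn't moved, because rows seem to need all four keys. The view shows only the open fingers, at (205,310) and (440,310), over bare bench.

```bash
python3 -m crank '[{"dx":0.06,"dy":-0.0454,"dz":0,"yaw":0},{"dx":0.06,"dy":-0.0454,"dz":0,"yaw":0},{"dx":0.06,"dy":-0.0454,"dz":0,"yaw":0},{"dx":0.06,"dy":-0.0454,"dz":0,"yaw":0},{"dx":0.06,"dy":-0.0454,"dz":0,"yaw":0},{"dx":0.06,"dy":-0.0454,"dz":0,"yaw":0},{"dx":0.06,"dy":-0.0454,"dz":0,"yaw":0},{"dx":0.06,"dy":-0.0454,"dz":0,"yaw":0},{"dx":0.06,"dy":-0.0454,"dz":0,"yaw":0},{"dx":0.06,"dy":-0.0454,"dz":0,"yaw":0}]' 0.65 15; python3 -m crank '[{"dx":0,"dy":0,"dz":0,"yaw":0},{"dx":0,"dy":0,"dz":0,"yaw":0},{"dx":0,"dy":0,"dz":0,"yaw":0}]'
python3 look.py 113 orange w2.png
```

```text
time_s: 1.5
ee_pos: [614.0, 194.9, 199.0]
ee_rot: [180.0, -0.0, 166.6]
force: [-0.3, 2.6, -0.2]
gripper_width: 59.4
gripper_force: 0.0
time_s: 1.88
ee_pos: [611.5, 197.3, 199.2]
ee_rot: [180.0, -0.0, 166.8]
force: [-0.1, -0.6, -0.6]
gripper_width: 59.3
gripper_force: 0.0
tcp [611.6 197.5 199.4] [180.   -0.  166.8] F [ 0.2  0.2 -0. ] w 59.4 t 1.925
[15.4, 134.7] [0, 113, 29, 49, 494] [447.  -57.3 113. ]
[322.6, 242.5] [306, 224, 35, 38, 1037] [614.2 197.4 113. ]
[189.4, 353.1] [186, 326, 11, 49, 167] [689.7  54.5 113. ]
```

View pics/w2.png

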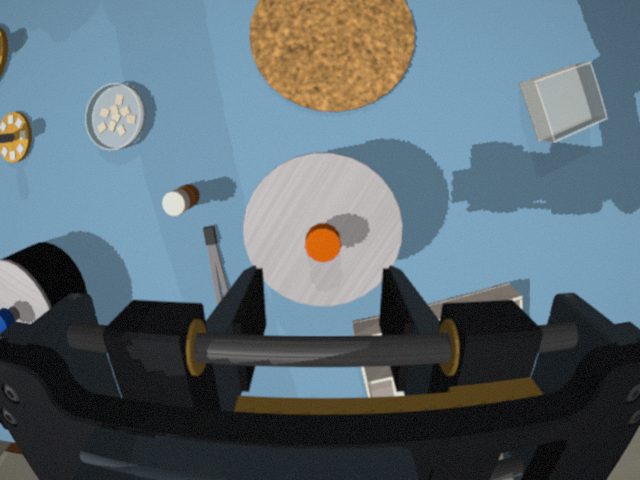

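The wrist view shows the orange knob at (323,242) centred on its lid, at (613.5,197.2), within about 1 mm of the tool axis. I descend to z≈100, which puts the fingertips about 6 mm over the lid, and grip.

```bash
python3 -m crank '[{"dx":0.001,"dy":0.0008,"dz":-0.03,"yaw":0},{"dx":0,"dy":0,"dz":-0.03,"yaw":0},{"dx":0,"dy":0,"dz":-0.024,"yaw":0},{"dx":0,"dy":0,"dz":-0.02,"yaw":0},{"dx":0,"dy":0,"dz":-0.012,"yaw":0},{"dx":0,"dy":0,"dz":-0.008,"yaw":0},{"dx":0,"dy":0,"dz":0,"yaw":0},{"dx":0,"dy":0,"dz":0,"yaw":0}]' && python3 -m crank '[{"dx":0,"dy":0,"dz":0,"yaw":0},{"dx":0,"dy":0,"dz":0,"yaw":0},{"dx":0,"dy":0,"dz":0,"yaw":0},{"dx":0,"dy":0,"dz":0,"yaw":0},{"dx":0,"dy":0,"dz":0,"yaw":0},{"dx":0,"dy":0,"dz":0,"yaw":0}]' 0 25
```

```text
time_s: 2.92
ee_pos: [613.9, 197.0, 100.5]
ee_rot: [180.0, 0.1, 166.7]
force: [0.7, 1.2, 0.3]
gripper_width: 59.3
gripper_force: 0.0
time_s: 3.68
ee_pos: [613.5, 197.0, 99.9]
ee_rot: [180.0, 0.0, 166.7]
force: [-0.6, 0.4, 0.4]
gripper_width: 25.8
gripper_force: 25.0
```

```bash
python3 -m crank '[{"dx":0,"dy":0,"dz":0.005,"yaw":0},{"dx":0,"dy":0,"dz":0.01,"yaw":0},{"dx":0,"dy":0,"dz":0.02,"yaw":0},{"dx":0,"dy":0,"dz":0.02,"yaw":0},{"dx":0,"dy":0,"dz":0.02,"yaw":0},{"dx":0,"dy":0,"dz":0.01,"yaw":0},{"dx":0,"dy":0,"dz":0,"yaw":0},{"dx":0,"dy":0,"dz":0,"yaw":0}]'; python3 - <<'E'
from h import *
im,c=grab("top","t1.png"); s=telemetry.state(); print(s["force"],s["gripper_width"],s["ee_pos"])
cv2.imwrite('pics/t1c.png',np.hstack([cv2.resize(im[140:300,190:350],(400,400)),cv2.resize(grab("scene")[0][170:350,300:480],(400,400))]))
E
```

```text
time_s: 4.68
ee_pos: [613.0, 196.8, 167.2]
ee_rot: [-180.0, -0.1, 166.7]
force: [0.7, 0.8, -2.3]
gripper_width: 25.7
gripper_force: 25.0
[ 0.74907021  0.27478989 -2.80236625] 26.050208323419003 [612.968174   196.80560498 167.05489529]
```

View pics/t1c.png

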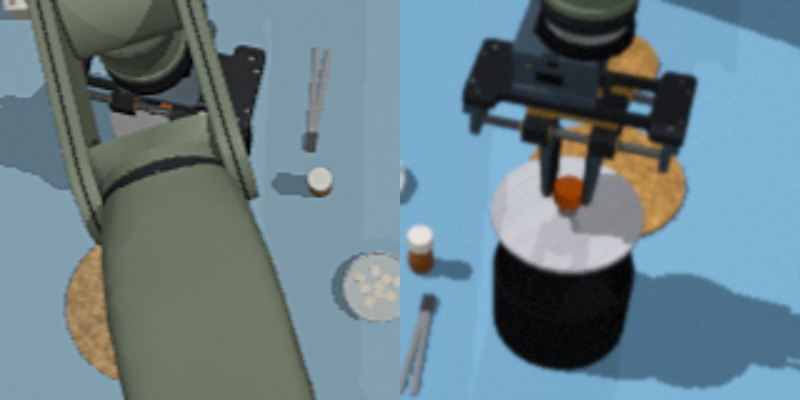

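The right half (scene view) shows the lid held level by its orange knob at (568,195), clear of the pot. I carry it over the mat and cross-check the mat centre in the earlier scene image.

```bash
python3 -m crank '[{"dx":-0.02,"dy":0.0055,"dz":0,"yaw":0},{"dx":-0.035,"dy":0.01,"dz":0,"yaw":0},{"dx":-0.04,"dy":0.0115,"dz":0,"yaw":0},{"dx":-0.04,"dy":0.0115,"dz":0,"yaw":0},{"dx":-0.04,"dy":0.0115,"dz":0,"yaw":0},{"dx":-0.034,"dy":0.01,"dz":0,"yaw":0},{"dx":-0.02,"dy":0.005,"dz":0,"yaw":0},{"dx":0,"dy":0,"dz":0,"yaw":0},{"dx":0,"dy":0,"dz":0,"yaw":0}]'; python3 - <<'E'
from h import *
c=eyes.calibration("scene"); im=cv2.imread('pics/scene0.png')
m=cv2.inRange(cv2.cvtColor(im,cv2.COLOR_BGR2HSV),(8,60,60),(28,255,255))
for k in cv2.findContours(m,0,2)[0]:
    if cv2.contourArea(k)>1000:
        q=np.array([pt(c,*p,5)[:2] for p in k[:,0].astype(float)],np.float32); print(cv2.minEnclosingCircle(q),cv2.fitEllipse(q))
c=eyes.calibration("top"); im=cv2.imread('pics/top0.png')
print("lid edge top view: check below")
m=cv2.inRange(cv2.cvtColor(im,cv2.COLOR_BGR2HSV),(8,60,60),(28,255,255))
for k in cv2.findContours(m,0,2)[0]:
    if cv2.contourArea(k)>1000:
        q=np.array([pt(c,*p,5)[:2] for p in k[:,0].astype(float)],np.float32); print(cv2.minEnclosingCircle(q))
E
```

```text
time_s: 5.9
ee_pos: [431.1, 249.0, 168.1]
ee_rot: [180.0, 0.1, 166.7]
force: [-0.6, -0.0, -3.4]
gripper_width: 26.2
gripper_force: 25.0
((432.61480712890625, 251.14817810058594), 84.4664306640625) ((426.5863037109375, 254.12594604492188), (148.18411254882812, 173.8306121826172), 158.86326599121094)
((241.8444061279297, 259.1370544433594), 60.065818786621094) ((241.95819091796875, 259.29669189453125), (117.24386596679688, 117.6430892944336), 174.6976776123047)
((-715.567626953125, 692.8402099609375), 182.9344024658203) ((-798.7344970703125, 707.4418334960938), (201.85406494140625, 644.7052001953125), 69.52501678466797)
((-776.153564453125, -987.5045166015625), 430.3029479980469) ((-766.7147216796875, -912.4069213867188), (426.45220947265625, 755.6642456054688), 0.08057736605405807)
lid edge top view: check below
((238.67221069335938, 257.8263854980469), 60.738121032714844)
((276.87091064453125, -208.03631591796875), 48.66831970214844)
((430.7083435058594, 248.9002685546875), 84.53563690185547)
```

```bash
python3 -m crank '[{"dx":0.0012,"dy":0.001,"dz":-0.02,"yaw":0},{"dx":0,"dy":0,"dz":-0.035,"yaw":0},{"dx":0,"dy":0,"dz":-0.035,"yaw":0},{"dx":0,"dy":0,"dz":-0.03,"yaw":0},{"dx":0,"dy":0,"dz":-0.02,"yaw":0},{"dx":0,"dy":0,"dz":-0.014,"yaw":0},{"dx":0,"dy":0,"dz":0,"yaw":0},{"dx":0,"dy":0,"dz":0,"yaw":0}]'; python3 -m crank '[{"dx":0,"dy":0,"dz":-0.003,"yaw":0},{"dx":0,"dy":0,"dz":-0.003,"yaw":0},{"dx":0,"dy":0,"dz":-0.003,"yaw":0},{"dx":0,"dy":0,"dz":-0.003,"yaw":0},{"dx":0,"dy":0,"dz":-0.002,"yaw":0},{"dx":0,"dy":0,"dz":0,"yaw":0},{"dx":0,"dy":0,"dz":0,"yaw":0}]'
```

```text
time_s: 6.9
ee_pos: [432.0, 250.0, 45.2]
ee_rot: [179.9, 0.1, 166.6]
force: [-0.7, -0.0, -3.2]
gripper_width: 26.1
gripper_force: 25.0
time_s: 7.78
ee_pos: [431.3, 249.8, 33.5]
ee_rot: [180.0, 0.0, 166.7]
force: [0.1, 0.0, -3.2]
gripper_width: 26.1
gripper_force: 25.0
```

```bash
python3 -m crank '[{"dx":0,"dy":0,"dz":-0.001,"yaw":0},{"dx":0,"dy":0,"dz":-0.001,"yaw":0},{"dx":0,"dy":0,"dz":0,"yaw":0},{"dx":0,"dy":0,"dz":0,"yaw":0}]'; python3 -m crank '[{"dx":0,"dy":0,"dz":-0.0008,"yaw":0},{"dx":0,"dy":0,"dz":0,"yaw":0},{"dx":0,"dy":0,"dz":0,"yaw":0}]'
```

```text
time_s: 8.28
ee_pos: [431.2, 249.7, 31.9]
ee_rot: [180.0, -0.0, 166.7]
force: [0.4, -0.3, -2.6]
gripper_width: 25.4
gripper_force: 25.0
time_s: 8.65
ee_pos: [431.2, 249.7, 31.2]
ee_rot: [180.0, 0.0, 166.7]
force: [0.1, -0.4, -2.1]
gripper_width: 26.0
gripper_force: 25.0
```

```bash
python3 -m crank '[{"dx":0,"dy":0,"dz":-0.001,"yaw":0},{"dx":0,"dy":0,"dz":0,"yaw":0},{"dx":0,"dy":0,"dz":0,"yaw":0}]'; python3 -m crank '[{"dx":0,"dy":0,"dz":-0.0006,"yaw":0},{"dx":0,"dy":0,"dz":0,"yaw":0},{"dx":0,"dy":0,"dz":0,"yaw":0}]'
```

```text
time_s: 9.02
ee_pos: [431.3, 249.8, 30.8]
ee_rot: [180.0, 0.0, 166.7]
force: [-1.9, -1.5, 3.0]
gripper_width: 26.2
gripper_force: 25.0
time_s: 9.4
ee_pos: [431.3, 249.8, 30.7]
ee_rot: [180.0, 0.0, 166.7]
force: [-2.3, -1.0, 7.0]
gripper_width: 25.9
gripper_force: 25.0
```

The force has gone positive, so the lid is seated on the mat. I release it, rise straight up, and check the lid and pot.

```bash
python3 -m crank '[{"dx":0,"dy":0,"dz":0,"yaw":0},{"dx":0,"dy":0,"dz":0,"yaw":0},{"dx":0,"dy":0,"dz":0,"yaw":0},{"dx":0,"dy":0,"dz":0,"yaw":0},{"dx":0,"dy":0,"dz":0.01,"yaw":0},{"dx":0,"dy":0,"dz":0.03,"yaw":0},{"dx":0,"dy":0,"dz":0.06,"yaw":0},{"dx":0,"dy":0,"dz":0.06,"yaw":0},{"dx":0,"dy":0,"dz":0.05,"yaw":0}]' 0.6 15; python3 -m crank '[{"dx":0,"dy":-0.07,"dz":0,"yaw":0},{"dx":0,"dy":-0.075,"dz":0,"yaw":0},{"dx":0,"dy":-0.075,"dz":0,"yaw":0},{"dx":0,"dy":-0.075,"dz":0,"yaw":0},{"dx":-0.006,"dy":-0.075,"dz":0,"yaw":0},{"dx":-0.01,"dy":-0.075,"dz":0,"yaw":0},{"dx":-0.007,"dy":-0.05,"dz":0,"yaw":0},{"dx":0,"dy":-0.033,"dz":0,"yaw":0},{"dx":0,"dy":0,"dz":0,"yaw":0},{"dx":0,"dy":0,"dz":0,"yaw":0}]'
python3 look.py 56 red w3.png
python3 - <<'E'
from h import *
im,c=grab("top","t2.png"); im2,c2=grab("scene","s2.png")
print(blobs(im,(8,150,120),(20,255,255)),blobs(im2,(8,150,120),(20,255,255)))
cv2.imwrite('pics/m2.png',np.hstack([cv2.resize(im[140:300,190:350],(400,400)),cv2.resize(im2[170:350,300:480],(400,400))]))
E
```

```text
time_s: 10.52
ee_pos: [431.4, 249.9, 200.6]
ee_rot: [179.9, 0.1, 166.7]
force: [0.7, -0.1, 0.8]
gripper_width: 55.0
gripper_force: 0.0
time_s: 11.78
ee_pos: [412.7, -172.0, 198.1]
ee_rot: [180.0, -0.0, 166.7]
force: [-0.4, -0.4, -0.4]
gripper_width: 54.3
gripper_force: 0.0
tcp [ 412.7 -171.8  198.1] [180.   -0.  166.7] F [1.  0.1 0.6] w 54.9 t 11.825
[242.3, 83.0] [223, 65, 40, 37, 1100] [ 274.4 -210.6   56. ]
[321.0, 221.9] [310, 209, 23, 26, 435] [ 413.  -172.8   56. ]
[([245.2, 260.5], [241, 256, 10, 10, 74])] [([391.9, 196.5], [372, 184, 43, 27, 583]), ([217.7, 200.0], [211, 193, 14, 15, 51]), ([218.1, 209.0], [205, 201, 27, 12, 65]), ([393.7, 238.6], [388, 234, 11, 12, 93]), ([218.4, 245.2], [208, 242, 21, 6, 37]), ([407.6, 271.0], [395, 265, 24, 12, 74])]
```

View pics/m2.png

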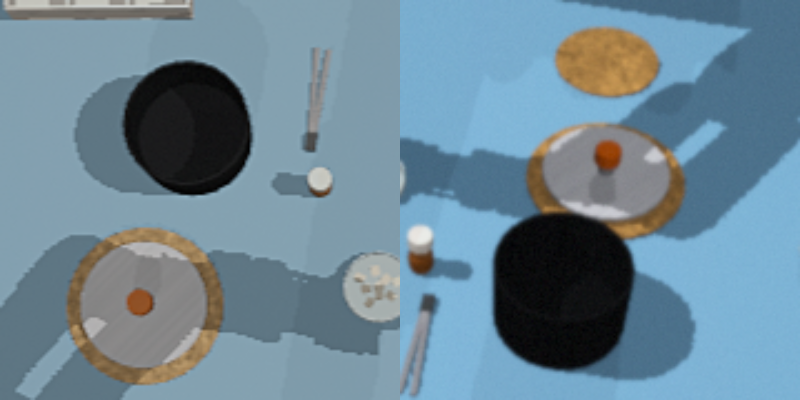

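View pics/w3.png

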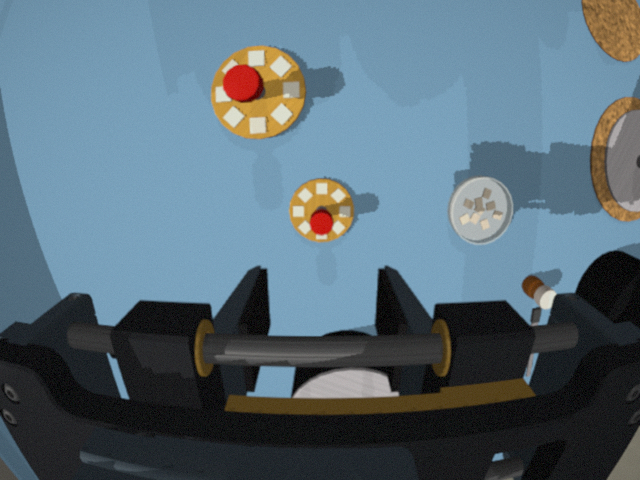

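In m2 the lid sits knob up, concentric on the mat (knob at (140,302) of the crop), and the pot is open at (187,128). In w3 the small carrier's red knob is at (321,222), giving (413,-172.8), which is right under the tool. I descend and grip.

```bash
python3 -m crank '[{"dx":0,"dy":0,"dz":-0.03,"yaw":0},{"dx":0,"dy":0,"dz":-0.045,"yaw":0},{"dx":0,"dy":0,"dz":-0.045,"yaw":0},{"dx":0,"dy":0,"dz":-0.035,"yaw":0},{"dx":0,"dy":0,"dz":-0.025,"yaw":0},{"dx":0,"dy":0,"dz":-0.013,"yaw":0},{"dx":0,"dy":0,"dz":0,"yaw":0},{"dx":0,"dy":0,"dz":0,"yaw":0}]' && python3 -m crank '[{"dx":0,"dy":0,"dz":0,"yaw":0},{"dx":0,"dy":0,"dz":0,"yaw":0},{"dx":0,"dy":0,"dz":0,"yaw":0},{"dx":0,"dy":0,"dz":0,"yaw":0},{"dx":0,"dy":0,"dz":0,"yaw":0},{"dx":0,"dy":0,"dz":0,"yaw":0}]' 0 25 && python3 -m crank '[{"dx":0,"dy":0,"dz":0.005,"yaw":0},{"dx":0,"dy":0,"dz":0.02,"yaw":0},{"dx":0,"dy":0,"dz":0.04,"yaw":0},{"dx":0,"dy":0,"dz":0.04,"yaw":0},{"dx":0,"dy":0,"dz":0.04,"yaw":0},{"dx":0,"dy":0,"dz":0.03,"yaw":0},{"dx":0,"dy":0,"dz":0.015,"yaw":0},{"dx":0,"dy":0,"dz":0,"yaw":0},{"dx":0,"dy":0,"dz":0,"yaw":0}]'
python3 look.py 200 red w4.png
python3 - <<'E'
from h import *
im=cv2.imread('pics/t2.png'); c=eyes.calibration("top")
m=cv2.inRange(im,(0,0,0),(45,45,45)); m[:,:190]=0;m[:,350:]=0;m[:140]=0;m[230:]=0
k=max(cv2.findContours(m,0,2)[0],key=cv2.contourArea); print(cv2.boundingRect(k),k.shape)
# rim circle: upper (far-side) boundary on z=80 plane, then hull of foot ignored
q=np.array([pt(c,*p,80)[:2] for p in k[:,0].astype(float)])
from scipy.optimize import least_squares
o=np.array([613.5,197.]); a=np.degrees(np.arctan2(*(q-o).T[::-1]))
s=q[(a>-40)&(a<130)]; f=least_squares(lambda p:np.hypot(*(s-p[:2]).T)-66,[613,197],loss='soft_l1'); print(f.x,np.abs(f.fun).mean(),len(s))
E
```

```text
time_s: 12.92
ee_pos: [413.5, -172.8, 44.3]
ee_rot: [-180.0, 0.1, 166.7]
force: [-0.4, 0.6, 1.1]
gripper_width: 54.8
gripper_force: 0.0
time_s: 13.68
ee_pos: [412.8, -172.9, 43.6]
ee_rot: [-180.0, 0.0, 166.7]
force: [-1.0, -1.2, 2.1]
gripper_width: 19.6
gripper_force: 25.0
time_s: 14.8
ee_pos: [412.1, -172.3, 194.4]
ee_rot: [180.0, -0.1, 166.7]
force: [-0.1, -0.2, -2.4]
gripper_width: 19.8
gripper_force: 25.0
tcp [ 412.1 -172.3  194.3] [180.   -0.2 166.7] F [ 0.2 -0.3 -1.9] w 19.9 t 14.85
[241.8, 83.4] [223, 65, 40, 37, 1121] [ 300.4 -185.   200. ]
[322.3, 293.8] [302, 269, 42, 48, 1391] [ 414.6 -172.4  200. ]
(240, 165, 50, 53) (64, 1, 2)
[611.092396  194.6309528] 1.3253843073206912 31
```

View pics/w4.png

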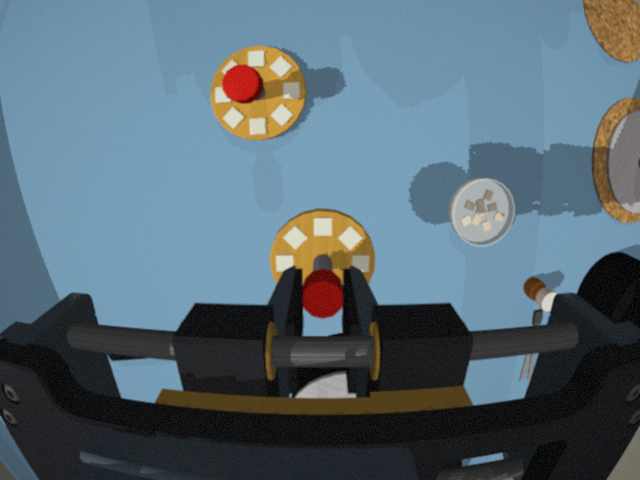

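The carrier hangs upright in the jaws, red knob at (322,294), and its base is level. I move it over the open pot, whose centre is about (612.5,196); the base has about ±28 mm of room.

```bash
python3 -m crank '[{"dx":0.0125,"dy":0.023,"dz":0,"yaw":0},{"dx":0.025,"dy":0.046,"dz":0,"yaw":0},{"dx":0.0325,"dy":0.06,"dz":0,"yaw":0},{"dx":0.0325,"dy":0.06,"dz":0,"yaw":0},{"dx":0.0325,"dy":0.06,"dz":0,"yaw":0},{"dx":0.0325,"dy":0.06,"dz":0,"yaw":0},{"dx":0.0325,"dy":0.06,"dz":0,"yaw":0},{"dx":0.025,"dy":0.046,"dz":0,"yaw":0},{"dx":0.0175,"dy":0.032,"dz":0,"yaw":0},{"dx":0.0075,"dy":0.0137,"dz":0,"yaw":0}]' && python3 -m crank '[{"dx":0,"dy":0,"dz":0,"yaw":0},{"dx":0,"dy":0,"dz":0,"yaw":0},{"dx":0,"dy":0,"dz":-0.02,"yaw":0},{"dx":0,"dy":0,"dz":-0.03,"yaw":0},{"dx":0,"dy":0,"dz":-0.03,"yaw":0},{"dx":0,"dy":0,"dz":-0.02,"yaw":0},{"dx":0,"dy":0,"dz":-0.01,"yaw":0},{"dx":0,"dy":0,"dz":0,"yaw":0},{"dx":0,"dy":0,"dz":0,"yaw":0}]'; python3 - <<'E'
from h import *
im2,c2=grab("scene","s3.png"); w,_=grab("wrist")
cv2.imwrite('pics/m3.png',np.hstack([cv2.resize(w,(480,360)),cv2.resize(im2[190:350,310:450],(315,360))]))
E
```

```text
time_s: 16.1
ee_pos: [612.8, 197.1, 193.8]
ee_rot: [-179.9, -0.1, 166.7]
force: [0.5, -0.9, -3.0]
gripper_width: 20.0
gripper_force: 25.0
time_s: 17.23
ee_pos: [613.5, 196.1, 108.5]
ee_rot: [179.9, 0.1, 166.7]
force: [0.5, 0.8, -2.2]
gripper_width: 19.8
gripper_force: 25.0
```

View pics/m3.png

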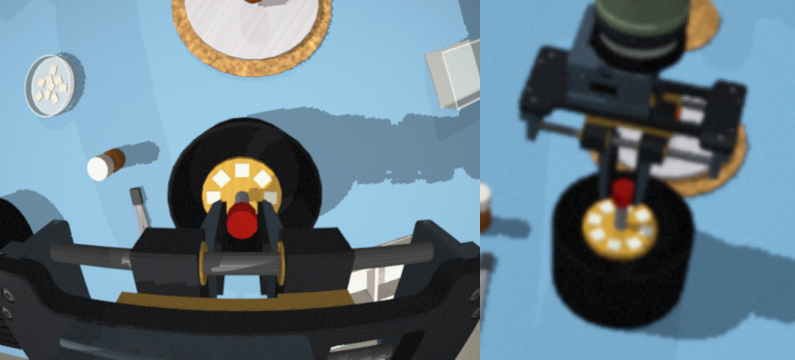

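The carrier base at (242,185) in the wrist half is centred in the pot's mouth, and the scene half agrees. I lower it to just above the floor, then feel for contact.

```bash
python3 -m crank '[{"dx":0,"dy":0,"dz":-0.012,"yaw":0},{"dx":0,"dy":0,"dz":-0.02,"yaw":0},{"dx":0,"dy":0,"dz":-0.017,"yaw":0},{"dx":0,"dy":0,"dz":-0.012,"yaw":0},{"dx":0,"dy":0,"dz":-0.007,"yaw":0},{"dx":0,"dy":0,"dz":-0.002,"yaw":0},{"dx":0,"dy":0,"dz":0,"yaw":0},{"dx":0,"dy":0,"dz":0,"yaw":0}]' && python3 -m crank '[{"dx":0,"dy":0,"dz":-0.0015,"yaw":0},{"dx":0,"dy":0,"dz":-0.0015,"yaw":0},{"dx":0,"dy":0,"dz":0,"yaw":0},{"dx":0,"dy":0,"dz":0,"yaw":0}]'
```

```text
time_s: 18.32
ee_pos: [613.1, 196.0, 52.1]
ee_rot: [180.0, 0.0, 166.7]
force: [0.8, 0.6, -2.3]
gripper_width: 19.7
gripper_force: 25.0
time_s: 18.82
ee_pos: [612.8, 195.9, 49.1]
ee_rot: [180.0, -0.0, 166.7]
force: [0.7, 0.2, -1.0]
gripper_width: 19.4
gripper_force: 25.0
```

```bash
python3 -m crank '[{"dx":0,"dy":0,"dz":-0.0008,"yaw":0},{"dx":0,"dy":0,"dz":0,"yaw":0},{"dx":0,"dy":0,"dz":0,"yaw":0}]'; python3 -m crank '[{"dx":0,"dy":0,"dz":-0.0005,"yaw":0},{"dx":0,"dy":0,"dz":0,"yaw":0},{"dx":0,"dy":0,"dz":0,"yaw":0}]'
```

```text
time_s: 19.2
ee_pos: [612.9, 195.8, 48.7]
ee_rot: [180.0, 0.0, 166.7]
force: [0.1, -0.9, -1.0]
gripper_width: 20.1
gripper_force: 25.0
time_s: 19.58
ee_pos: [612.9, 195.9, 48.6]
ee_rot: [180.0, 0.0, 166.7]
force: [-1.9, -1.2, 4.7]
gripper_width: 19.8
gripper_force: 25.0
```

The force is now +4.7 N, so the carrier stands on the floor. I release with a modest opening, rise and retreat, then verify.

```bash
python3 -m crank '[{"dx":0,"dy":0,"dz":0,"yaw":0},{"dx":0,"dy":0,"dz":0,"yaw":0},{"dx":0,"dy":0,"dz":0,"yaw":0},{"dx":0,"dy":0,"dz":0.01,"yaw":0},{"dx":0,"dy":0,"dz":0.03,"yaw":0},{"dx":0,"dy":0,"dz":0.06,"yaw":0},{"dx":0,"dy":0,"dz":0.06,"yaw":0},{"dx":0,"dy":0,"dz":0.05,"yaw":0}]' 0.45 10 && python3 -m crank '[{"dx":-0.05,"dy":0.05,"dz":0,"yaw":0},{"dx":-0.05,"dy":0.05,"dz":0,"yaw":0},{"dx":-0.05,"dy":0.05,"dz":0,"yaw":0},{"dx":-0.05,"dy":0.05,"dz":0,"yaw":0},{"dx":-0.05,"dy":0.05,"dz":0,"yaw":0},{"dx":-0.05,"dy":0.05,"dz":0,"yaw":0},{"dx":-0.05,"dy":0.05,"dz":0,"yaw":0},{"dx":-0.03,"dy":0.03,"dz":0,"yaw":0},{"dx":0,"dy":0,"dz":0,"yaw":0},{"dx":0,"dy":0,"dz":0,"yaw":0}]'; python3 - <<'E'
from h import *
im,c=grab("top","t4.png"); im2,c2=grab("scene","s4.png")
for nm,lo,hi in(("orange",(8,150,80),(20,255,255)),("red",(0,150,60),(6,255,255)),("blue",(95,130,80),(125,255,255))): print(nm,blobs(im,lo,hi))
for (u,v),s in blobs(im,(0,150,60),(6,255,255)): print("red",pt(c,u,v,65).round(1))
print("lid knob",[pt(c,u,v,47).round(1) for (u,v),s in blobs(im,(8,150,80),(20,255,255)) if s[4]<130])
print("petri/vial unmoved diff:",[int(cv2.absdiff(im,cv2.imread('pics/top0.png'))[y-12:y+12,x-12:x+12].mean()) for x,y in((341,255),(318,212),(316,180),(417,182),(500,224))])
E
```

```text
time_s: 20.58
ee_pos: [613.2, 196.1, 219.0]
ee_rot: [179.9, 0.1, 166.7]
force: [-0.3, 0.1, -0.0]
gripper_width: 41.1
gripper_force: 0.0
time_s: 21.82
ee_pos: [309.2, 499.5, 216.4]
ee_rot: [180.0, 0.0, 166.7]
force: [-0.0, 1.1, 0.3]
gripper_width: 40.9
gripper_force: 0.0
orange [([245.4, 260.7], [241, 256, 10, 10, 82])]
red [([265.6, 191.0], [262, 187, 8, 9, 48]), ([424.2, 319.3], [418, 314, 13, 12, 110])]
blue [([416.8, 181.5], [412, 177, 10, 10, 82])]
red [611.  194.6  65. ]
red [ 276.9 -210.4   65. ]
lid knob [array([430.1, 248.2,  47. ])]
petri/vial unmoved diff: [5, 4, 4, 4, 3]
```

In the top view the carrier knob stands at the pot's centre. The lid knob is within about 1.5 mm of the mat's centre, and the bystanders are unchanged.

```bash
python3 -c "
from workcell import ticket
print(ticket.job_done())"
```

```text
the job is handed in; nothing more can be done
None
```

The job is handed in at about 22 s of the 64 s: the carrier stands upright in the open pot, the orange-knob lid lies knob up within about 1.5 mm of the large mat's centre, and the blue-knob lid, petri dish, vial, tweezers and knife look unmoved in the top view (the acrylic box was not checked, and no verdict came back).

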